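# Press the push nut home on the make-up carousel

### The job

The toothed push nut that holds the little make-up carousel together is only started on its steel spindle. Take the gold cap from the white ceramic tray, set it upright over the spindle and press it straight down, driving the nut along the shaft, until the cap's rim is firmly home on the rubber washer; then let go and leave the cap there. The tier is thin acrylic, so press steadily and stop once it is firmly seated instead of ramming it, and leave the comb, palette and lipsticks where they are.

Things in the scene. Friction and masses are not known exactly. Their poses are not given: they have to be found in the camera images.
- cap_center (a point): the gold cap: an upright cylinder 30 mm across and 40 mm tall with a flat closed top, standing in the tray, open end down; this point is its centre, 20 mm above its lower rim, z up
- spindle_tip (a point): the tip of the fixed upright plain steel spindle in the middle of the carousel, z up. Polished shaft 12 mm across, its top 8 mm tapering to 9 mm (8 mm at the very tip)
- carousel: fixed; black round base 110 mm across, origin under its centre on the vanity top. Over it a rose acrylic disc 120 mm across, top 44 to 56 mm high, with flat pans; on that a hub 33 mm wide, 12 mm high, bearing a black rubber washer 30 mm wide, 3 mm thick. The washer's top is 19 to 32 mm below the spindle tip (varies, not measured). Spindle tip 90.5 mm high
- tray: the fixed white ceramic tray, 130 by 110 mm (x by y), origin at the centre of its underside; its floor is 6 mm thick, its raised edges 12 mm high
- lipstick_a_center (a point): a slim gold lipstick tube standing upright, 20 mm across and 72 mm tall; the point is its centre. Leave it alone
- lipstick_b_center (a point): the second lipstick tube, the same size, standing upright; the point is its centre. Leave it alone
- palette: closed dark clamshell palette with a gold latch button, 85 by 85 by 16 mm, lying flat; origin at the centre of its underside. Leave it alone
- comb: tortoiseshell comb 170 mm long (along its y) and 34 mm wide, 5 mm thick, lying flat; origin at the middle of its underside. Leave it alone
- cap: the same cap; origin at the middle of its lower rim, z up. Blind bore 14 mm wide, 36 mm deep from below, opened out to 24 mm in the lowest 2.5 mm, where the push nut nests: set over the nut, the cap rests on it with the rim level with the nut's underside. 70 to 120 g
- spindle: the same spindle; origin 72.5 mm below its tip. The push nut bites on it and slides down only under a push of some 4 to 8 N, an even drag that does not mean home. Where the cap's rim meets the washer the push climbs above that by some 4 to 10 N per mm. Firmly seated: 6 to 14 N on the washer beyond the nut's drag; over 18 N on the washer cracks the tier
- nut_top (a point): the middle of the top face of the toothed push nut on the spindle: a brass ring 21 mm across, 2.5 mm thick, with steel teeth; its underside starts 14 to 16 mm below the spindle tip. Pressed down, it stays where it is left
Mind the look-alikes: they are no part of the job. Leave any red look-alike of the cap alone.

How it is judged:
By the outcome, as a careful person would: the job done as asked, in the order asked, and still so for the second after the job is handed in, with the robot touching nothing.
It also fails if it takes over 54 s, if anything falls off the work surface, if the arm or the gripper's body presses on something with over 40 N, if the wrist force passes 120 N, or if a joint passes its speed limit or range.

### The arm

A 7-joint arm with a two-finger parallel gripper is mounted at the origin on the work surface. World frame = base frame: x ahead of the robot, y to its left, z up, the work surface at z = 0. Lengths are in m, angles in rad, forces in N, time in s.
With the tool pointing down it reaches from about 0.425 to 0.925 m from the base axis. Payload 6.8 kg.
Tool frame: the origin (TCP) lies midway between the tips of the shut fingers; the grasp point (between the pads) lies 19 mm behind it; z points along the fingers, y is the line along which they close (so a half turn about z gives the same grasp; the last joint's range is limited). The gripper opens to 85 mm and grips with 20 to 120 N. Pads are 22 mm wide; open, the fingers measure 114 mm over their backs; the gripper's body (76 mm by 85 mm) begins 54 mm behind the grasp point. The pads swing forward as they close: fully open they stand 13 mm farther back than shut.
Start: joints at [1.144, 0.477, 0.022, 1.555, -0.011, 1.109, -0.083], TCP at [0.212, -0.641, 0.231] pointing down, gripper open.
Joint ranges: [-2.96, 2.96], [-0.34, 2.1], [-1.41, 1.46], [0.24, 2.44], [-1.37, 4.51], [0.17, 1.92], [-2.96, 2.96]. Speed limits (rad/s): [2.39, 2.39, 3.14, 3.14, 3.14, 3.14, 3.14].

### API

Orientations are given as a rotation vector (axis times angle).
In Python, from bench import r gives the robot as it stands.
- The arm moves only by the tool servo_tool, never from a script. Its arguments are lists of equal length, an entry for each row: "turn": the turn, a rotation vector about the world's x, y, z in units of 5 degrees (1.0 is 5 degrees), a list of three; "slide": the shift along the world's x, y, z in units of 30 mm (1.0 is 30 mm), a list of three; "hand": the opening, from 0 (shut) to 1 (fully open). In form: {"turn": [[rx, ry, rz], ...], "slide": [[dx, dy, dz], ...], "hand": [hand, ...]}. A call has 1 to 8 rows; each row is the pose to reach, as a shift and turn from the pose commanded when the call began; what a row does not reach only later rows make up. A row lasts 1/8 s, in which the tool goes at most 62.5 mm and 10.7 degrees, less where a joint would pass 70% of its speed; a pose out of reach is approached as far as the arm can. A call with a gripper value outside its range is refused whole. The fingers move at their own pace and stop on an object; "squeeze" is the grip in N (left out, the last holds). Time passes only in rows, so rows that repeat a pose let the fingers close. It gives the time, the measured TCP pose, the force, the opening and the grip force at its end, in the units of the state.
- r.get_obs(): the state, without advancing time (a new reading comes with each control period).
- r.grab_frame(name): name is "scene" or "top" or "wrist"; returns (picture, depth): 384x512x3 uint8, red, green, blue; 384x512 float32, m along the optical axis (not along the pixel's ray), 0 where there is no reading.
- r.get_calibration(name): a dict with "fovy" (degrees; the focal length in pixels is half the picture's height over the tangent of half this angle, whatever the lens; pixels are square), "cx", "cy" (the principal point, pixels), "R" (3x3) and "t" (3): a world point X has camera coordinates R X + t. Camera axes: x right, y down, z forward; pixel columns grow to the right and rows downward; lengths in m; the calibration is good to about 2 mm. A picture is of the moment at which its call begins: read the wrist's pose just before it. get_calibration takes no time and is no camera call; for the wrist camera it gives the pose at the moment of the call.
- r.hand_in(): hands the job in; it is judged then, once.
The state is a dict: "clock": time; "joints": joint angles; "qvel": joint speeds; "tau": joint torques, N m; "tcp_pos": TCP position; "orientation": TCP orientation; "contact_force": force on the tool from outside, world axes, zero at the start; "moment": the same for the moment, N m; "grip_width": finger opening in m; "gripper_force": force on a finger pad.
Only numpy, scipy, OpenCV 4.12 (cv2) and the standard library are available. Lean on these libraries where they do the work, as an engineer would, in place of code of your own. Each camera call takes 0.05 s, during which the arm holds its last target. There are 200 camera calls.

## Working session

There is one attempt and no reset: what is moved stays moved. The work goes in short steps, Python scripts to look and compute and a tool call to move; the robot and the scene stay as the last step left them, time stands still between calls to the robot, and variables do not carry over. Pictures are saved under pics/ and viewed, at most 10 in all, crops included, and the job is handed in when it is done.

Besides the shell and the picture viewer there is one more tool, called after "Emit:" as a command line: name --argument value ..., lists and objects as JSON in quotes. servo_tool: Moves the arm, as the interface text tells. Its arguments: {"type":"object","properties":{"turn":{"type":"array"},"slide":{"type":"array"},"hand":{"type":"array"},"squeeze":{"type":"number"}},"required":["turn","slide","hand"]}

```bash
mkdir -p pics; cat > h.py <<'E'
import numpy as np, cv2
from bench import r
def snap(n,f):
    c=r.get_calibration(n); im,d=r.grab_frame(n)
    cv2.imwrite(f'pics/{f}.png',im[:,:,::-1]); np.savez(f'pics/{f}.npz',im=im,d=d,R=c['R'],t=c['t'],k=[192/np.tan(np.radians(c['fovy'])/2),c['cx'],c['cy']])
def world(f):
    z=np.load(f'pics/{f}.npz'); d=z['d']; F,cx,cy=z['k']
    v,u=np.mgrid[:384,:512]
    P=np.stack([(u-cx)/F*d,(v-cy)/F*d,d],-1)
    W=(P-z['t'])@z['R']; W[d==0]=np.nan
    return z['im'],W
E
python3 - <<'E'
from h import *
snap('scene','s0');snap('top','t0')
a=cv2.imread('pics/s0.png');b=cv2.imread('pics/t0.png')
o=r.get_obs();print(o)
E
```

```text
{'clock': 0.1, 'joints': array([ 1.14388086,  0.47774287,  0.02237244,  1.55633541, -0.01152333,
        1.10930535, -0.08308844]), 'qvel': array([ 1.49928701e-03, -2.45885468e-03, -1.51171229e-04, -2.52690126e-03,
       -1.39276623e-03,  3.97727094e-04,  2.22227294e-05]), 'tau': array([ 4.87811878e-03, -5.97759068e+01,  1.61388528e+00, -2.81955171e+01,
        1.28730552e-02,  5.03711693e-03, -3.11582892e-05]), 'tcp_pos': array([ 0.21138632, -0.64048973,  0.23041371]), 'orientation': array([-3.10016420e+00, -4.98410948e-01,  5.90665115e-04]), 'contact_force': array([ 0.64317388, -0.70134327,  0.63517524]), 'moment': array([ 0.00882201, -0.03016139, -0.00697651]), 'gripper_force': 0.0, 'grip_width': 0.08526388595808909}
```

View pics/s0.png

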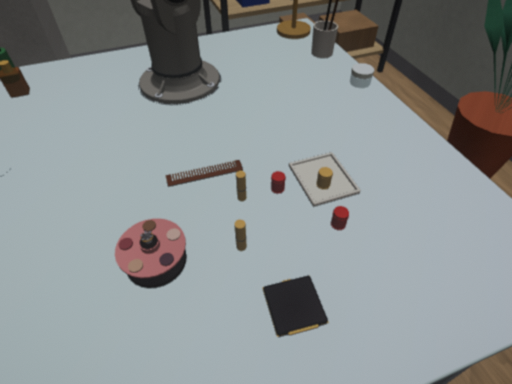

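View pics/t0.png

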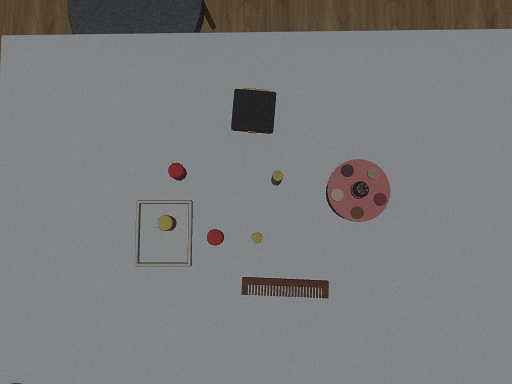

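The scene view shows the gold cap in the tray at (325,177), red look-alikes at (278,181) and (340,217), lipsticks at (241,185) and (240,234), and the carousel at (151,248). In the top view the cap is at (165,223), the reds at (177,171) and (215,237), and the spindle near (361,189). Only the gold one in the white tray fits. I'll confirm it in a crop and measure.

```bash
python3 - <<'E'
from h import *
a=cv2.imread('pics/s0.png')[140:240,260:380];b=cv2.imread('pics/t0.png')
t=b[195:255,130:230]; c=b[160:220,320:420]
cv2.imwrite('pics/c1.png',np.hstack([cv2.resize(a,(400,480),interpolation=2),np.vstack([cv2.resize(t,(400,240),interpolation=2),cv2.resize(c,(400,240),interpolation=2)])]))
im,W=world('t0')
def st(n,u,v,rad,zl,zh):
    w=W[v-rad:v+rad+1,u-rad:u+rad+1].reshape(-1,3); w=w[(w[:,2]>zl)&(w[:,2]<zh)]
    print(n,len(w),w.mean(0).round(4),np.median(w,0).round(4),((w.min(0)+w.max(0))/2).round(4),np.ptp(w[:,:2],axis=0).round(4))
st('cap',165,223,14,.035,.06)
st('capall',165,223,14,.012,.06)
st('disc',358,190,36,.036,.06)
st('hub',361,189,12,.058,.074)
st('spin',361,189,12,.078,.1)
st('lipA',277,175,10,.06,.09);st('lipB',257,238,10,.06,.09)
st('red1',177,171,12,.03,.06);st('red2',215,237,12,.03,.06)
st('pal',254,111,28,.01,.03);st('table',300,240,3,-.02,.02)
im,W=world('s0')
st('S cap',325,177,14,.035,.06);st('S spin',150,239,14,.078,.1);st('S hub',150,242,14,.058,.074)
print(r.get_calibration('wrist'))
E
```

```text
cap 215 [0.5311 0.1934 0.0441] [0.5317 0.1936 0.0444] [0.5311 0.1939 0.0422] [0.0287 0.0294]
capall 241 [0.5308 0.1923 0.0417] [0.5303 0.1917 0.0442] [0.5311 0.1939 0.0314] [0.0287 0.0294]
disc 2887 [ 0.5867 -0.1734  0.0487] [ 0.5862 -0.1724  0.0484] [ 0.5876 -0.174   0.051 ] [0.1193 0.1189]
hub 167 [ 0.5864 -0.1716  0.0624] [ 0.5854 -0.1701  0.0625] [ 0.5875 -0.1735  0.0658] [0.0304 0.0316]
spin 43 [ 0.5869 -0.1724  0.0823] [ 0.5864 -0.1716  0.0802] [ 0.5871 -0.1737  0.0839] [0.0184 0.0187]
lipA 93 [ 0.6135 -0.0196  0.0707] [ 0.6134 -0.019   0.0711] [ 0.6141 -0.0191  0.0679] [0.0197 0.0187]
lipB 88 [0.5    0.0208 0.0711] [0.5    0.0208 0.0711] [0.5001 0.0208 0.0711] [0.0165 0.0166]
red1 203 [0.6312 0.1745 0.0385] [0.6313 0.1741 0.039 ] [0.6318 0.1758 0.0369] [0.03 0.03]
red2 203 [0.5025 0.1006 0.0384] [0.5022 0.1013 0.0388] [0.5031 0.101  0.0361] [0.0287 0.029 ]
pal 1763 [0.7553 0.0236 0.0151] [0.755  0.0238 0.0152] [0.7566 0.0238 0.0152] [0.0927 0.0899]
table 49 [ 0.4937 -0.0659 -0.0011] [ 0.4937 -0.066  -0.0009] [ 0.4937 -0.066  -0.0014] [0.0121 0.0126]
S cap 160 [0.535  0.1925 0.043 ] [0.536  0.1923 0.044 ] [0.5326 0.1934 0.0409] [0.0304 0.0296]
S spin 60 [ 0.5905 -0.1737  0.0825] [ 0.5915 -0.1735  0.0811] [ 0.5881 -0.1742  0.0845] [0.0212 0.0173]
S hub 196 [ 0.5934 -0.1736  0.0624] [ 0.5934 -0.1729  0.0624] [ 0.5895 -0.1739  0.066 ] [0.0311 0.0321]
{'fovy': 69.88787696775418, 'cx': 253.42594190084034, 'cy': 192.3954559773238, 'R': array([[ 0.31154354, -0.95022831, -0.00260536],
       [-0.91164798, -0.29966565,  0.28124448],
       [-0.2680272 , -0.08524473, -0.95963261]]), 't': array([-0.67411201, -0.03539813,  0.37884471])}
```

View pics/c1.png

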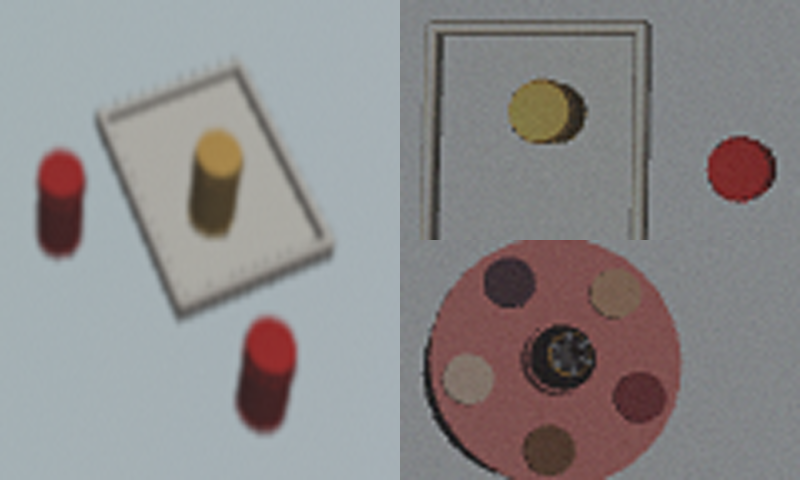

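The crop confirms it: the gold cap stands upright in the white tray, both red ones are outside it, and the nut and spindle show on the hub. Next I'll look at the spindle with the wrist camera on the way over.

Emit:
servo_tool --turn '[[0, 0, 0], [0, 0, 0], [0, 0, 0], [0, 0, 0], [0, 0, 0], [0, 0, 0], [0, 0, 0], [0, 0, 0]]' --slide '[[12.6, 15.7, 0], [12.6, 15.7, 0], [12.6, 15.7, 0], [12.6, 15.7, 0], [12.6, 15.7, 0], [12.6, 15.7, 0], [12.6, 15.7, 0], [12.6, 15.7, 0]]' --hand '[0.65, 0.65, 0.65, 0.65, 0.65, 0.65, 0.65, 0.65]' --squeeze 60

```text
clock: 1.1
tcp_pos: [0.5253, -0.2494, 0.2311]
orientation: [-3.102, -0.498, 0.001]
contact_force: [0.3, -0.7, -0.0]
grip_width: 0.0552
gripper_force: 0.0
```

Emit:
servo_tool --turn '[[0, 0, 0], [0, 0, 0], [0, 0, 0]]' --slide '[[2.1, 2.5, 0], [2.1, 2.5, 0], [2.1, 2.5, 0]]' --hand '[0.65, 0.65, 0.65]'

```text
clock: 1.48
tcp_pos: [0.5891, -0.1719, 0.2308]
orientation: [-3.098, -0.508, -0.001]
contact_force: [-0.9, 0.1, -0.5]
grip_width: 0.055
gripper_force: 0.0
```

```bash
python3 - <<'E'
from h import *
o=r.get_obs();print(o['tcp_pos'],o['qvel'].round(3),o['joints'].round(2))
snap('wrist','w1')
im,W=world('w1')
for n,zl,zh in(('disc',.036,.056),('hub',.058,.074),('up',.074,.082),('spin',.083,.1)):
    m=(W[...,2]>zl)&(W[...,2]<zh)&(np.hypot(W[...,0]-.587,W[...,1]+.173)<.07); w=W[m]; v,u=np.nonzero(m)
    print(n,len(w),w.mean(0).round(4),((w.min(0)+w.max(0))/2).round(4),np.ptp(w,axis=0).round(4),u.min(),u.max(),v.min(),v.max(), np.percentile(w[:,2],[5,50,95]).round(4))
E
```

```text
[ 0.58913887 -0.17190793  0.23075043] [ 0.048 -0.017  0.058  0.027  0.016  0.008  0.021] [ 0.34  0.39 -0.2   1.7   0.09  1.07 -1.14]
disc 6883 [ 0.5896 -0.1725  0.048 ] [ 0.587  -0.1733  0.05  ] [0.1192 0.1191 0.0119] 205 303 125 221 [0.0462 0.0475 0.0508]
hub 440 [ 0.589  -0.1728  0.0618] [ 0.5871 -0.1733  0.066 ] [0.0331 0.0326 0.0159] 241 268 164 191 [0.0587 0.062  0.0635]
up 124 [ 0.5884 -0.1728  0.0775] [ 0.587  -0.1737  0.0781] [0.0201 0.0201 0.0077] 245 263 173 190 [0.075  0.0775 0.0805]
spin 38 [ 0.5888 -0.1731  0.0868] [ 0.5875 -0.1734  0.0872] [0.0096 0.0102 0.007 ] 250 259 178 188 [0.0845 0.0868 0.0896]
```

View pics/w1.png

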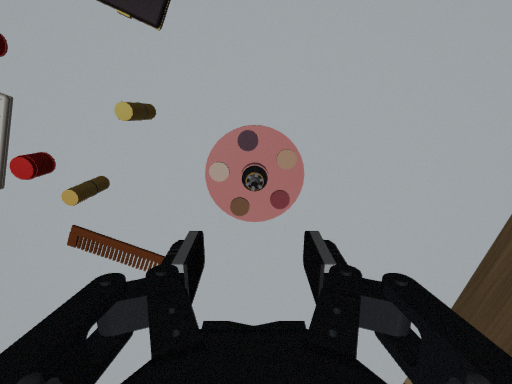

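The wrist view shows the carousel centred at (254,173), the nut and spindle tip at (254,182), the lipsticks and comb at left, and the tray at the left edge. Spindle is at (0.587,-0.1735). Now on to the cap.

Emit:
servo_tool --turn '[[0, 0, 0], [0, 0, 0], [0, 0, 0], [0, 0, 0], [0, 0, 0], [0, 0, 0], [0, 0, 0], [0, 0, 0]]' --slide '[[-1.9, 12.2, -1.4], [-1.9, 12.2, -1.4], [-1.9, 12.2, -1.4], [-1.9, 12.2, -1.4], [-1.9, 12.2, -1.4], [-1.9, 12.2, -1.4], [-1.9, 12.2, -1.4], [-1.9, 12.2, -1.4]]' --hand '[0.65, 0.65, 0.65, 0.65, 0.65, 0.65, 0.65, 0.65]'

```text
clock: 2.52
tcp_pos: [0.5308, 0.1876, 0.189]
orientation: [3.101, 0.495, -0.001]
contact_force: [0.9, 0.1, 0.1]
grip_width: 0.0557
gripper_force: 0.0
```

```bash
python3 - <<'E'
from h import *
from scipy.spatial.transform import Rotation as Ro
o=r.get_obs();print(o['tcp_pos'],o['qvel'].round(3),o['joints'].round(2))
print(Ro.from_rotvec(o['orientation']).as_matrix().round(3))
snap('wrist','w2')
im,W=world('w2')
for n,zl,zh in(('cap',.042,.056),('capall',.012,.06)):
    m=(W[...,2]>zl)&(W[...,2]<zh)&(np.hypot(W[...,0]-.531,W[...,1]-.193)<.03); w=W[m]; v,u=np.nonzero(m)
    print(n,len(w),w.mean(0).round(4),((w.min(0)+w.max(0))/2).round(4),np.ptp(w,axis=0).round(4),u.min(),u.max(),v.min(),v.max(), np.percentile(w[:,2],[5,50,95]).round(4))
# fingertips in view (near pixels)
d=np.load('pics/w2.npz')['d'];m=(d>0)&(W[...,2]>.1);print(m.sum(), np.nanmin(W[m],axis=0),np.nanmax(W[m],axis=0))
E
```

```text
[0.53077078 0.18763072 0.18902833] [ 0.023 -0.005  0.017 -0.003  0.001  0.002 -0.003] [-0.17  0.36 -0.35  1.85  0.15  0.95 -1.84]
[[ 0.95   0.311 -0.   ]
 [ 0.311 -0.95  -0.002]
 [-0.001  0.002 -1.   ]]
cap 575 [0.5313 0.1956 0.0446] [0.5311 0.1955 0.0445] [0.0288 0.0291 0.0048] 233 259 165 191 [0.0434 0.0447 0.0459]
capall 694 [0.5331 0.196  0.0421] [0.5315 0.1955 0.0302] [0.0295 0.0303 0.0335] 233 260 161 191 [0.0231 0.0445 0.0458]
41667 [0.50268795 0.12649195 0.19120046] [0.56271798 0.25333399 0.28965787]
```

Emit:
servo_tool --turn '[[0, 0, 0], [0, 0, 0], [0, 0, 0], [0, 0, 0]]' --slide '[[0, 0, -2], [0, 0, -3.7], [0, 0, -3.7], [0, 0, -3.7]]' --hand '[0.65, 0.65, 0.65, 0.65]'

```text
clock: 3.08
tcp_pos: [0.532, 0.1892, 0.08]
orientation: [-3.102, -0.495, -0.003]
contact_force: [0.6, -0.4, 0.9]
grip_width: 0.0554
gripper_force: 0.0
```

Emit:
servo_tool --turn '[[0, 0, 0], [0, 0, 0], [0, 0, 0], [0, 0, 0], [0, 0, 0]]' --slide '[[0, 0.2, 0], [0, 0.2, -0.7], [0, 0.2, -1.4], [0, 0.2, -2.1], [0, 0.2, -2.1]]' --hand '[0.65, 0.65, 0.65, 0.65, 0.65]'

```text
clock: 3.7
tcp_pos: [0.5305, 0.1963, 0.0157]
orientation: [3.102, 0.499, -0.0]
contact_force: [-0.3, -0.2, 0.6]
grip_width: 0.0552
gripper_force: 0.0
```

```bash
python3 - <<'E'
from h import *
o=r.get_obs();print(o['tcp_pos'],o['contact_force'])
snap('wrist','w3')
E
```

```text
[0.53053802 0.19632222 0.01565344] [-0.34850183 -0.20927207  0.60986901]
```

View pics/w3.png

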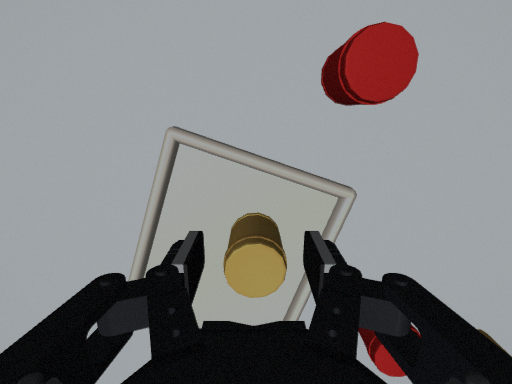

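The cap, at (255,265), sits centred between the pads, which lie at columns 204 and 304. Closing.

Emit:
servo_tool --turn '[[0, 0, 0], [0, 0, 0], [0, 0, 0], [0, 0, 0], [0, 0, 0], [0, 0, 0]]' --slide '[[0, 0, 0], [0, 0, 0], [0, 0, 0], [0, 0, 0], [0, 0, 0], [0, 0, 0]]' --hand '[0.2, 0.2, 0.2, 0.2, 0.2, 0.2]' --squeeze 70

```text
clock: 4.5
tcp_pos: [0.5316, 0.1965, 0.0171]
orientation: [-3.101, -0.499, -0.004]
contact_force: [-1.3, 0.0, 7.1]
grip_width: 0.0286
gripper_force: 68.4
```

Emit:
servo_tool --turn '[[0, 0, 0], [0, 0, 0], [0, 0, 0], [0, 0, 0], [0, 0, 0]]' --slide '[[0, 0, 0.5], [0, 0, 2], [0, 0, 4], [0, 0, 5], [0, 0, 5]]' --hand '[0.2, 0.2, 0.2, 0.2, 0.2]'

```text
clock: 5.12
tcp_pos: [0.5323, 0.1968, 0.1692]
orientation: [-3.1, -0.498, -0.01]
contact_force: [-0.0, -0.0, -2.1]
grip_width: 0.0281
gripper_force: 69.2
```

```bash
python3 - <<'E'
from h import *
o=r.get_obs();print(o['tcp_pos'],o['contact_force'],o['gripper_force'],o['moment'])
snap('wrist','w4');snap('scene','s4')
im,W=world('w4')
g=(im[...,0].astype(int)>im[...,2]+60)&(im[...,1]>im[...,2]+30); g[:180]=0
v,u=np.nonzero(g&(np.load('pics/w4.npz')['d']<.2)); w=W[v,u]; print(len(u),u.min(),u.max(),v.min(),v.max())
zt=np.median(w[w[:,2]>np.nanpercentile(w[:,2],60),2]); t=w[abs(w[:,2]-zt)<.003]
print('top z',zt,((t.min(0)+t.max(0))/2).round(4),np.ptp(t,axis=0))
im,W=world('s4')
c=W[(W[...,2]>.05)&(np.hypot(W[...,0]-.531,W[...,1]-.196)<.03)]; 
g=cv2.imread('pics/s4.png');cv2.imwrite('pics/c4.png',np.hstack([cv2.imread('pics/w4.png')[200:384,130:380],cv2.resize(g[80:200,260:400],(215,184))]))
E
```

```text
[0.53227882 0.19676339 0.1692175 ] [-0.01174268 -0.00480383 -2.11634847] 69.20559458434582 [-0.01019029  0.04476315 -0.02455553]
2649 224 409 214 296
top z 0.19717667893148713 [0.5315 0.1962 0.1966] [0.02883419 0.0287582  0.00441217]
```

View pics/c4.png

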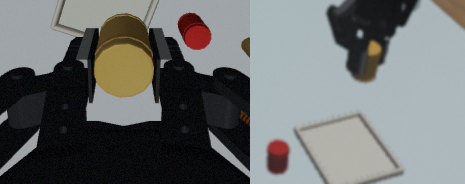

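The cap is held squarely and upright between the pads and the tray is empty. Carrying it over to the spindle.

Emit:
servo_tool --turn '[[0, 0, 0], [0, 0, 0], [0, 0, 0], [0, 0, 0], [0, 0, 0], [0, 0, 0], [0, 0, 0], [0, 0, 0]]' --slide '[[1.86, -12.3, 1.5], [1.86, -12.3, 1.5], [1.86, -12.3, 1.5], [1.86, -12.3, 1.5], [1.86, -12.3, 1.5], [1.86, -12.3, 1.5], [1.86, -12.3, 1.5], [1.86, -12.3, 1.5]]' --hand '[0.2, 0.2, 0.2, 0.2, 0.2, 0.2, 0.2, 0.2]'

```text
clock: 6.22
tcp_pos: [0.5854, -0.1725, 0.2087]
orientation: [-3.1, -0.498, 0.004]
contact_force: [-0.4, 1.1, -1.1]
grip_width: 0.0282
gripper_force: 69.4
```

Emit:
servo_tool --turn '[[0, 0, 0], [0, 0, 0], [0, 0, 0], [0, 0, 0]]' --slide '[[0, 0, 0], [0, 0, 0], [0, 0, 0], [0, 0, 0]]' --hand '[0.2, 0.2, 0.2, 0.2]'

```text
clock: 6.72
tcp_pos: [0.5864, -0.1727, 0.2104]
orientation: [3.102, 0.499, 0.0]
contact_force: [0.3, -0.2, -1.7]
grip_width: 0.0284
gripper_force: 69.4
```

```bash
cat > m.py <<'E'
from h import *
import sys
from scipy.spatial.transform import Rotation as Ro
f=sys.argv[1]
o=r.get_obs();print(o['tcp_pos'],o['contact_force'].round(2),abs(o['qvel']).max().round(3));print(Ro.from_rotvec(o['orientation']).as_matrix()[:,2].round(4))
snap('wrist',f)
im,W=world(f); d=np.load(f'pics/{f}.npz')['d']
for n,zl,zh in(('disc',.036,.056),('hub',.058,.074),('up',.074,.082),('spin',.083,.1)):
    m=(W[...,2]>zl)&(W[...,2]<zh)&(np.hypot(W[...,0]-.587,W[...,1]+.173)<.07); w=W[m]
    if len(w): print(n,len(w),((w.min(0)+w.max(0))/2).round(4),np.ptp(w,axis=0).round(4),np.median(w[:,2]).round(4))
g=(im[...,0].astype(int)>im[...,2]+60)&(im[...,1]>im[...,2]+30)&(d<.2); g[:180]=0
w=W[g]; zt=np.median(w[w[:,2]>np.nanpercentile(w[:,2],60),2]); t=w[abs(w[:,2]-zt)<.003]
print('captop',((t.min(0)+t.max(0))/2).round(4),np.ptp(t,axis=0).round(4))
E
python3 m.py w5
```

```text
[ 0.58636892 -0.172716    0.21038232] [ 0.25 -0.22 -1.73] 0.004
[ 1.e-04 -0.e+00 -1.e+00]
disc 7476 [ 0.5874 -0.1734  0.0494] [0.1188 0.1196 0.0131] 0.0476
hub 488 [ 0.587  -0.1735  0.066 ] [0.0327 0.0323 0.0159] 0.062
up 154 [ 0.587  -0.1734  0.0781] [0.0204 0.0201 0.0077] 0.0773
spin 45 [ 0.5875 -0.1732  0.0863] [0.0095 0.0102 0.0062] 0.0865
captop [ 0.5856 -0.1732  0.2378] [0.0288 0.0287 0.0041]
```

Emit:
servo_tool --turn '[[0, 0, 0], [0, 0, 0], [0, 0, 0], [0, 0, 0], [0, 0, 0]]' --slide '[[0.05, -0.01, -1.2], [0.05, -0.01, -2.4], [0.05, -0.01, -3.1], [0.05, -0.01, -3.1], [0.05, -0.01, -3.1]]' --hand '[0.2, 0.2, 0.2, 0.2, 0.2]'

```text
clock: 7.4
tcp_pos: [0.5886, -0.1735, 0.1184]
orientation: [3.101, 0.498, 0.002]
contact_force: [0.8, 0.8, -1.2]
grip_width: 0.0283
gripper_force: 69.4
```

```bash
python3 m.py w6; python3 - <<'E'
from h import *
snap('scene','s6');snap('top','t6')
w=cv2.imread('pics/w6.png')[100:310,140:370];s=cv2.imread('pics/s6.png')[190:290,100:200]
cv2.imwrite('pics/c6.png',np.hstack([cv2.resize(w,(400,365)),cv2.resize(s,(365,365),interpolation=2)]))
E
```

```text
[ 0.58860147 -0.17348191  0.11835071] [ 0.77  0.84 -1.25] 0.014
[ 1.5e-03 -3.0e-04 -1.0e+00]
disc 11135 [ 0.5922 -0.1735  0.0494] [0.1092 0.1195 0.013 ] 0.0475
hub 752 [ 0.5892 -0.1736  0.066 ] [0.0287 0.0326 0.016 ] 0.062
up 177 [ 0.5909 -0.1725  0.0778] [0.0134 0.0185 0.0073] 0.0767
captop [ 0.5879 -0.174   0.146 ] [0.0289 0.0289 0.0037]
```

View pics/c6.png

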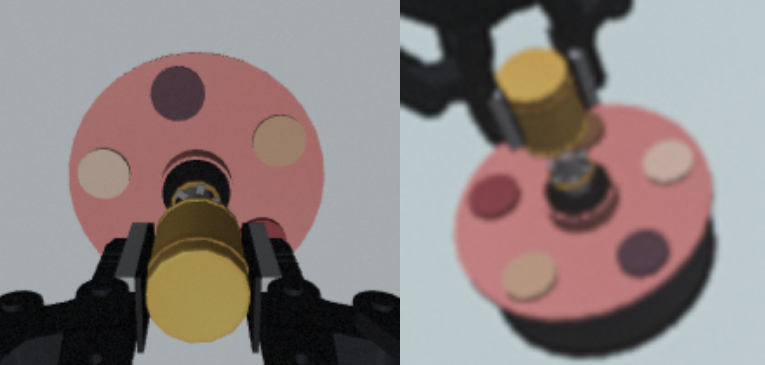

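Wrist crop: the nut and the cap line up laterally, at columns 196 and 198. Scene crop: the cap is above the tip. I'll lower it over the tip, watching force.

Emit:
servo_tool --turn '[[0, 0, 0], [0, 0, 0], [0, 0, 0], [0, 0, 0], [0, 0, 0], [0, 0, 0]]' --slide '[[-0.03, 0.01, 0], [-0.03, 0.01, -0.2], [-0.03, 0.01, -0.4], [-0.03, 0.01, -0.55], [-0.03, 0.01, -0.7], [-0.03, 0.01, -0.7]]' --hand '[0.2, 0.2, 0.2, 0.2, 0.2, 0.2]'

```text
clock: 8.3
tcp_pos: [0.5866, -0.1729, 0.0958]
orientation: [-3.101, -0.499, 0.001]
contact_force: [0.5, 0.2, -0.7]
grip_width: 0.0284
gripper_force: 69.4
```

Emit:
servo_tool --turn '[[0, 0, 0], [0, 0, 0], [0, 0, 0], [0, 0, 0]]' --slide '[[0, 0, -0.07], [0, 0, -0.14], [0, 0, -0.2], [0, 0, -0.2]]' --hand '[0.2, 0.2, 0.2, 0.2]'

```text
clock: 8.8
tcp_pos: [0.5872, -0.173, 0.0903]
orientation: [3.102, 0.499, 0.001]
contact_force: [0.8, 0.8, -1.4]
grip_width: 0.0282
gripper_force: 69.4
```

Emit:
servo_tool --turn '[[0, 0, 0], [0, 0, 0], [0, 0, 0]]' --slide '[[0, 0, -0.05], [0, 0, -0.1], [0, 0, -0.1]]' --hand '[0.2, 0.2, 0.2]'

```text
clock: 9.18
tcp_pos: [0.5873, -0.173, 0.0873]
orientation: [3.102, 0.499, 0.001]
contact_force: [2.1, -0.1, -2.1]
grip_width: 0.0282
gripper_force: 69.4
```

Emit:
servo_tool --turn '[[0, 0, 0], [0, 0, 0], [0, 0, 0]]' --slide '[[0, 0, -0.03], [0, 0, -0.07], [0, 0, -0.07]]' --hand '[0.2, 0.2, 0.2]'

```text
clock: 9.55
tcp_pos: [0.5873, -0.173, 0.0859]
orientation: [3.101, 0.499, 0.001]
contact_force: [1.2, 0.2, 5.2]
grip_width: 0.0278
gripper_force: 70.0
```

Contact is at the expected nut height. Driving it down in small steps to read the drag.

Emit:
servo_tool --turn '[[0, 0, 0], [0, 0, 0], [0, 0, 0]]' --slide '[[0, 0, -0.03], [0, 0, -0.06], [0, 0, -0.09]]' --hand '[0.2, 0.2, 0.2]'

```text
clock: 9.93
tcp_pos: [0.5874, -0.173, 0.0833]
orientation: [3.101, 0.499, 0.001]
contact_force: [-0.9, 1.6, 5.8]
grip_width: 0.028
gripper_force: 70.1
```

Emit:
servo_tool --turn '[[0, 0, 0], [0, 0, 0], [0, 0, 0]]' --slide '[[0, 0, -0.03], [0, 0, -0.06], [0, 0, -0.09]]' --hand '[0.2, 0.2, 0.2]'

```text
clock: 10.3
tcp_pos: [0.5874, -0.173, 0.0806]
orientation: [3.101, 0.499, 0.001]
contact_force: [-0.0, 1.1, 5.9]
grip_width: 0.0285
gripper_force: 70.1
```

Emit:
servo_tool --turn '[[0, 0, 0], [0, 0, 0], [0, 0, 0]]' --slide '[[0, 0, -0.03], [0, 0, -0.06], [0, 0, -0.08]]' --hand '[0.2, 0.2, 0.2]'

```text
clock: 10.68
tcp_pos: [0.5874, -0.173, 0.0782]
orientation: [3.101, 0.499, 0.001]
contact_force: [-0.4, 1.6, 5.9]
grip_width: 0.0283
gripper_force: 70.1
```

Emit:
servo_tool --turn '[[0, 0, 0], [0, 0, 0]]' --slide '[[0, 0, -0.02], [0, 0, -0.04]]' --hand '[0.2, 0.2]'

```text
clock: 10.92
tcp_pos: [0.5873, -0.173, 0.077]
orientation: [3.101, 0.499, 0.001]
contact_force: [0.2, 1.3, 6.1]
grip_width: 0.0283
gripper_force: 70.1
```

Emit:
servo_tool --turn '[[0, 0, 0], [0, 0, 0]]' --slide '[[0, 0, -0.02], [0, 0, -0.03]]' --hand '[0.2, 0.2]'

```text
clock: 11.18
tcp_pos: [0.5874, -0.173, 0.0761]
orientation: [3.101, 0.499, 0.001]
contact_force: [-1.2, 0.7, 6.8]
grip_width: 0.0284
gripper_force: 70.1
```

Emit:
servo_tool --turn '[[0, 0, 0], [0, 0, 0]]' --slide '[[0, 0, -0.02], [0, 0, -0.02]]' --hand '[0.2, 0.2]'

```text
clock: 11.42
tcp_pos: [0.5874, -0.173, 0.0755]
orientation: [3.101, 0.499, 0.001]
contact_force: [-0.3, 1.5, 6.2]
grip_width: 0.028
gripper_force: 70.1
```

Emit:
servo_tool --turn '[[0, 0, 0], [0, 0, 0]]' --slide '[[0, 0, -0.02], [0, 0, -0.02]]' --hand '[0.2, 0.2]'

```text
clock: 11.68
tcp_pos: [0.5874, -0.173, 0.0749]
orientation: [3.101, 0.499, 0.001]
contact_force: [-0.2, 1.5, 5.5]
grip_width: 0.0281
gripper_force: 70.1
```

Emit:
servo_tool --turn '[[0, 0, 0], [0, 0, 0]]' --slide '[[0, 0, -0.02], [0, 0, -0.02]]' --hand '[0.2, 0.2]'

```text
clock: 11.92
tcp_pos: [0.5874, -0.173, 0.0744]
orientation: [3.101, 0.499, 0.002]
contact_force: [-0.4, 1.6, 6.6]
grip_width: 0.0281
gripper_force: 70.3
```

Emit:
servo_tool --turn '[[0, 0, 0], [0, 0, 0]]' --slide '[[0, 0, -0.02], [0, 0, -0.02]]' --hand '[0.2, 0.2]'

```text
clock: 12.18
tcp_pos: [0.5874, -0.173, 0.074]
orientation: [3.101, 0.498, 0.001]
contact_force: [-0.6, 0.7, 9.4]
grip_width: 0.0281
gripper_force: 70.5
```

Force is climbing: washer contact, about 3.5 N over the drag.

Emit:
servo_tool --turn '[[0, 0, 0], [0, 0, 0]]' --slide '[[0, 0, -0.02], [0, 0, -0.02]]' --hand '[0.2, 0.2]'

```text
clock: 12.42
tcp_pos: [0.5874, -0.173, 0.0737]
orientation: [3.101, 0.499, 0.002]
contact_force: [-2.1, 1.3, 12.0]
grip_width: 0.0283
gripper_force: 70.7
```

Emit:
servo_tool --turn '[[0, 0, 0], [0, 0, 0]]' --slide '[[0, 0, -0.02], [0, 0, -0.02]]' --hand '[0.2, 0.2]'

```text
clock: 12.68
tcp_pos: [0.5874, -0.173, 0.0734]
orientation: [3.101, 0.498, 0.001]
contact_force: [-2.8, 0.5, 12.7]
grip_width: 0.0285
gripper_force: 71.0
```

Emit:
servo_tool --turn '[[0, 0, 0], [0, 0, 0]]' --slide '[[0, 0, -0.02], [0, 0, -0.02]]' --hand '[0.2, 0.2]'

```text
clock: 12.92
tcp_pos: [0.5875, -0.173, 0.0731]
orientation: [3.101, 0.498, 0.002]
contact_force: [-4.4, 1.5, 15.3]
grip_width: 0.0282
gripper_force: 71.2
```

Emit:
servo_tool --turn '[[0, 0, 0], [0, 0, 0]]' --slide '[[0, 0, 0], [0, 0, 0]]' --hand '[0.2, 0.2]'

```text
clock: 13.18
tcp_pos: [0.5875, -0.173, 0.0731]
orientation: [3.101, 0.498, 0.002]
contact_force: [-4.2, 1.9, 16.1]
grip_width: 0.028
gripper_force: 71.2
```

About 10 N on the washer beyond the drag, so it is seated. Letting go.

Emit:
servo_tool --turn '[[0, 0, 0], [0, 0, 0], [0, 0, 0], [0, 0, 0], [0, 0, 0], [0, 0, 0]]' --slide '[[0, 0, 0], [0, 0, 0], [0, 0, 0], [0, 0, 0], [0, 0, 0], [0, 0, 0]]' --hand '[0.45, 0.6, 0.6, 0.6, 0.6, 0.6]'

```text
clock: 13.92
tcp_pos: [0.5869, -0.1731, 0.0711]
orientation: [-3.102, -0.499, 0.0]
contact_force: [0.0, 1.0, 0.6]
grip_width: 0.0514
gripper_force: 0.0
```

Emit:
servo_tool --turn '[[0, 0, 0], [0, 0, 0], [0, 0, 0], [0, 0, 0], [0, 0, 0], [0, 0, 0], [0, 0, 0]]' --slide '[[0, 0, 0.3], [0, 0, 1], [0, 0, 2], [0, 0, 3], [0, 0, 4.5], [0, 0, 4.5], [0, 0, 4.5]]' --hand '[0.6, 0.6, 0.6, 0.6, 0.6, 0.6, 0.6]'

```text
clock: 14.8
tcp_pos: [0.5867, -0.173, 0.2063]
orientation: [3.102, 0.499, 0.0]
contact_force: [-0.5, -0.1, 0.2]
grip_width: 0.0514
gripper_force: 0.0
```

```bash
python3 - <<'E'
from h import *
o=r.get_obs();print(o['clock'],o['tcp_pos'],o['contact_force'])
snap('wrist','w9');snap('scene','s9')
im,W=world('w9')
m=(np.hypot(W[...,0]-.587,W[...,1]+.1735)<.022)&(W[...,2]>.085)&(W[...,2]<.13);w=W[m];zt=np.median(w[:,2]);t=w[abs(w[:,2]-zt)<.003]
print(zt,((t.min(0)+t.max(0))/2).round(4),np.ptp(t,axis=0).round(4), np.polyfit(t[:,0],t[:,2],1),np.polyfit(t[:,1],t[:,2],1))
cv2.imwrite('pics/c9.png',np.hstack([cv2.resize(cv2.imread('pics/w9.png')[80:280,150:350],(380,380)),cv2.resize(cv2.imread('pics/s9.png')[180:290,95:205],(380,380),interpolation=2)]))
E
```

```text
14.8 [ 0.58666962 -0.17304568  0.20630263] [-0.45512689 -0.08756794  0.21576248]
0.10183562238577529 [ 0.5866 -0.1734  0.1016] [0.0294 0.029  0.005 ] [-0.01098691  0.10836949] [-0.00326458  0.10135213]
```

View pics/c9.png

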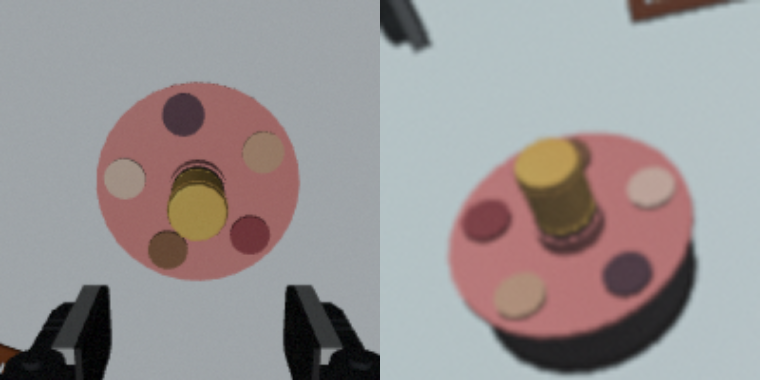

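The crops show the cap upright on the hub with its rim flush on the washer, top at 0.102 m (0.062 + 0.040), and the gripper clear. Handing in.

```bash
python3 -c "
from bench import r
print(r.hand_in())"
```

```text
the job is handed in; nothing more can be done
None
```

The gold cap is on the spindle with its rim home on the rubber washer, pressed to about 10 N beyond the nut's drag, then released; the job was handed in at about 15 s, and no verdict came back.

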